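# Seat the sprung filter collar of the light well

### The arm

A 6-joint arm with a two-finger parallel gripper is mounted at the origin on the work surface. World frame = base frame: x ahead of the robot, y to its left, z up, the work surface at z = 0. Lengths are in m, angles in rad, forces in N, time in s.
With the tool pointing down it reaches from about 0.35 to 0.725 m from the base axis. Payload 4.3 kg.
Tool frame: the origin (TCP) lies at the centre of the arm's flange, where the gripper is bolted on; the fingertips stand 173 mm ahead of it and the grasp point (between the pads) lies 155 mm ahead of it (r.tcp_to_tips is the distance from the TCP to the fingertips, in m); z points along the fingers, y is the line along which they close (so a half turn about z gives the same grasp; the last joint's range is limited). The gripper opens to 85 mm and grips with 20 to 120 N. Pads are 22 mm wide; open, the fingers measure 114 mm over their backs; the gripper's body (76 mm by 85 mm) begins 54 mm behind the grasp point. The pads swing forward as they close: fully open they stand 13 mm farther back than shut.
Start: joints at [-1.348, 0.377, 0.081, 1.274, 0, 1.46], TCP at [0.188, -0.543, 0.405] pointing down, gripper open.
Joint ranges: [-2.72, 2.72], [-0.84, 1.66], [-1.02, 1.22], [-1.77, 2.12], [-1.37, 1.28], [-3.14, 3.14]. Speed limits (rad/s): [2.57, 2.57, 3.14, 3.14, 3.14, 3.14].

### API

Orientations are given as a unit quaternion [w, x, y, z].
In Python, from cell import r gives the robot as it stands. Calls block until the motion is done:
- r.move_to(position, orientation): joint-space move of the TCP to a pose.
- r.movel(position, attitude=None, v=0.15, max_force=None): straight line of the TCP; attitude=None keeps the orientation; v is the mean speed in m/s. With max_force (N) it stops when the force on the tool has changed by that much, and returns True; else False.
- r.move_j(angles): joint-space move.
- r.move_gripper(opening): opening from 0.0 (shut) to 1.0 (fully open); the grip force is fixed at half the most; returns when the fingers have stopped.
- r.hold(seconds).
- r.solve_ik(position, orientation): joint angles nearest the present ones, or None.
- r.sense(): the state.
- r.camera(name): name is "scene" or "top" or "wrist"; returns (picture, depth): 420x560x3 uint8, blue, green, red; 420x560 float32, m along the optical axis (not along the pixel's ray), 0 where there is no reading.
- r.calibration(name): a dict with "vfov" (degrees; the focal length in pixels is half the picture's height over the tangent of half this angle, whatever the lens; pixels are square), "cx", "cy" (the principal point, pixels), "k1" (the pictures are not rectified: a ray, as slopes to the right and down, at radius r is drawn at 1 + k1 r^2 times it, then the intrinsics apply), "origin" and "attitude" of the camera in the world; the wrist camera has in their place "hand_eye" (4x4, takes a point from camera to tool coordinates, whose origin is the TCP and whose axes are the flange's). Camera axes: x right, y up, looking along -z (the intrinsics and any distortion apply to the point x, -y, -z); pixel columns grow to the right and rows downward; lengths in m; the calibration is good to about 2 mm. A picture is of the moment at which its call begins: read the wrist's pose just before it. calibration takes no time and is no camera call.
A pose or a line that the arm cannot do raises r.MotionError and nothing moves.
- r.close_job(): hands the job in; it is judged then, once.
The state is a dict: "t": time; "joint_pos": joint angles; "qd": joint speeds; "tau": joint torques, N m; "tool_pos": TCP position; "ee_rot": TCP orientation; "ft_force": force on the tool from outside, world axes, zero at the start; "torque": the same for the moment, N m; "gripper_width": opening from 0.0 (shut) to 1.0 (fully open); "gripper_force": force on a finger pad.
Only numpy, scipy, OpenCV 4.12 (cv2) and the standard library are available. Lean on these libraries where they do the work, as an engineer would, in place of code of your own. Each camera call takes 0.05 s, during which the arm holds its last target. There are 200 camera calls.

### The job

Lift the loose lid off the round light well by its knob and lower it, knob up, onto the middle of the cork mat without dropping it. Then grip the knurled collar in the middle of the well, press it down and turn it clockwise (seen from above, at most about a quarter turn) until its hidden keyway drops over the pin, and push it fully home against its spring. Finish while still gripping the collar and holding it pushed home, so that the lock screw can be tightened; leave the bottle, tape roll, bowl and scriber alone.

Things in the scene. Friction and masses are not known exactly. Their poses are not given: they have to be found in the camera images.
- well: The light well: a fixed round open aluminium pot, 158 mm across and 60 mm high, wall 4 mm (open width inside 146 mm at the floor, 150 mm at the rim), floor 5 mm thick, with a small black screw block (26 x 34 mm, 37 mm high) on the outside at its -x. Origin: centre of its underside, on the bench; z up.
- lid: The loose lid on the well: an aluminium disc 166 mm across with a shallow step below (140 mm across, 4 mm deep) that sits in the well's mouth, and a black round knob 28 mm across and 30 mm high in the middle. Origin: centre of the underside of the step; the disc lies 4 to 10 mm above it, the knob 10 to 40 mm above it. On the well its origin is 56 mm above the bench. 0.17 to 0.33 kg.
- mat: Cork mat, 220 x 220 mm, 4 mm thick, fixed to the bench. Origin: centre of its underside. Free for the lid.
- collar_top (a point): Centre of the top face of the knurled steel collar, which stands upright in the middle of the well, under the lid: round, 50 mm across, 26 mm high, a dark glass filter in its top. Its top is 52 mm above the bench when up and 40 mm when home. It can only slide up and down and turn about its upright axis.
- collar (a joint): How far the collar is pushed down, in m: 0 up, 0.012 fully home (a solid stop). A spring lifts it (net of its weight about 2 N when up, 7 N when home): let go, it comes up. Unless the keyway is over the pin it stops on the pin at about 0.003 to 0.004.
- collar_turn (a joint): Angle of the collar in rad, growing clockwise as seen from above; it turns easily (about 0.02 N m) and stays where it is left. The keyway (in the collar's underside, unseen) comes over the pin (unseen, 4 mm thick, 18 mm from the axis) between 0.25 and 1.35 rad clockwise of the start; the window is about 0.2 rad wide.
- bottle: Bystander: white squeeze bottle with a long thin nozzle, 68 mm across, 200 mm high. Origin: centre of its underside.
- tape: Bystander: roll of tape lying flat, 90 mm across, 24 mm high. Origin: centre of its underside.
- bowl: Bystander: white bowl, 110 mm across, 50 mm high, in the blue tray to the left. Origin: centre of its underside.
- scriber: Bystander: scribing tool with a black handle, 160 mm long, lying on the brass plate to the right.
Not all that is in view belongs to the job. What is shaped like the lid but orange or turquoise is not meant.

How it is judged:
On the way, in this order (a step that is already met when the one before it is completed fails the run):
1. the lid is lifted clear of the well by the gripper (z of lid in the frame of well above 0.075 m and contact force between the fingers and lid above 0.5 N), for 0.1 s.
2. the lid is lowered to within 10 mm of the mat's top, over its middle, while still held (horizontal distance between lid and mat below 0.05 m and z of lid in the frame of mat below 0.014 m and contact force between the fingers and lid above 0.5 N), for 0.04 s.
3. the lid is let go, lying on the mat (horizontal distance between lid and mat below 0.05 m and z of lid in the frame of mat below 0.014 m and contact force between the fingers and lid below 0.1 N and linear speed of lid below 0.03 m/s), for 0.2 s.
4. the gripped collar has dropped over the pin and is pushed home (value of joint collar above 0.0105 m and contact force between the fingers and collar above 2 N), for 0.3 s.
At the end, for the whole second after the job is handed in: The collar is down at least 10.5 of its 12 mm and still gripped by the fingers (over 2 N), and the lid lies at rest, knob up (within 0.1 rad), on the mat with its centre within 50 mm of the mat's centre, let go (all of step 3 and all of step 4 and angle between lid's own z axis and vertical below 0.1 rad); the arm keeps its last pose, push and grip.
It fails at once if the squeeze bottle is moved by more than 30 mm (distance of bottle from where it was at the start of the episode above 0.03 m).
It fails at once if the tape roll is moved by more than 30 mm (distance of tape from where it was at the start of the episode above 0.03 m).
It fails at once if the bowl is moved by more than 30 mm (distance of bowl from where it was at the start of the episode above 0.03 m).
It fails at once if the scriber is moved by more than 30 mm (distance of scriber from where it was at the start of the episode above 0.03 m).
It also fails if it takes over 64 s, if anything falls off the work surface, if the arm or the gripper's body presses on something with over 40 N, if the wrist force passes 120 N, or if a joint passes its speed limit or range.

## Working session

There is one attempt and no reset: what is moved stays moved. The work goes in short steps, each a Python script; the robot and the scene stay as the last script left them, time stands still between calls to the robot, and variables do not carry over. Pictures are saved under pics/ and viewed, at most 10 in all, crops included, and the job is handed in when it is done.

```bash
mkdir -p pics; ls
cat > h.py <<'E'
import numpy as np, cv2
from scipy.spatial.transform import Rotation as R
from cell import r
def q2R(q): return R.from_quat([q[1],q[2],q[3],q[0]]).as_matrix()
def cam_pose(name, s=None):
    c=r.calibration(name)
    if 'origin' in c: return c, np.array(c['origin']), (q2R(c['attitude']) if np.size(c['attitude'])==4 else np.array(c['attitude']).reshape(3,3))
    H=np.array(c['hand_eye']); s=s or r.sense(); Rt=q2R(s['ee_rot'])
    return c, Rt@H[:3,3]+np.array(s['tool_pos']), Rt@H[:3,:3]
def rays(name, px, s=None):
    c,o,Rm=cam_pose(name,s); f=210/np.tan(np.radians(c['vfov'])/2)
    K=np.array([[f,0,c['cx']],[0,f,c['cy']],[0,0,1.]])
    u=cv2.undistortPoints(np.array(px,float).reshape(-1,1,2),K,np.array([c['k1'],0,0,0.])).reshape(-1,2)
    return o, np.c_[u[:,0],-u[:,1],-np.ones(len(u))]@Rm.T
def on_plane(name,px,z,s=None):
    o,d=rays(name,px,s); return o+d*((z-o[2])/d[:,2])[:,None]
def at_depth(name,px,dep,s=None):
    o,d=rays(name,px,s); return o+d*np.array(dep).reshape(-1,1)
E
python3 - <<'E'
from h import *
for n in("scene","top"):
    c=r.calibration(n);print(n,c)
    p,d=r.camera(n);cv2.imwrite(f"pics/{n}0.png",p);np.save(f"{n}0.npy",d)
print(r.calibration("wrist")); s=r.sense();print(s)
E
```

```text
pics
scene {'vfov': 48.8806546964108, 'cx': 282.34446522690513, 'cy': 205.43130043185812, 'k1': -0.13293653621933582, 'origin': array([ 1.27496567, -0.37023688,  1.01173996]), 'attitude': array([0.79832959, 0.29055227, 0.17532041, 0.49750577])}
top {'vfov': 53.416928525122295, 'cx': 280.15064744333415, 'cy': 208.2451995559566, 'k1': -0.09196382786237199, 'origin': array([ 0.47644274, -0.00543031,  1.41183914]), 'attitude': array([-0.70117302, -0.01868827,  0.02372244,  0.71235131])}
{'vfov': 71.11204553600616, 'cx': 280.4005848565995, 'cy': 206.69682013784174, 'k1': -0.00869296891120566, 'hand_eye': array([[-2.95846409e-04,  9.51200515e-01,  3.08573319e-01,
         7.84053262e-02],
       [ 9.99999587e-01,  5.46616549e-04, -7.26231474e-04,
         3.63727180e-04],
       [-8.59463034e-04,  3.08572976e-01, -9.51200284e-01,
         2.97493359e-02],
       [ 0.00000000e+00,  0.00000000e+00,  0.00000000e+00,
         1.00000000e+00]])}
{'t': 0.1, 'joint_pos': array([-1.34829826e+00,  3.78017505e-01,  7.97979700e-02,  1.27438738e+00,
       -2.59139201e-06,  1.46052134e+00]), 'qd': array([ 0.00047624, -0.00160046,  0.00016026,  0.00020909,  0.00216009,
        0.00049181]), 'tau': array([ 4.06635110e-03, -4.64693463e+01,  2.70582175e+01,  1.18881676e-02,
       -3.30402338e-05, -5.84928884e-06]), 'tool_pos': array([ 0.18779518, -0.54320019,  0.40385321]), 'ee_rot': array([-9.03796575e-04,  9.86189263e-01,  1.65619798e-01, -5.20644454e-05]), 'ft_force': array([ 0.52694941,  0.43308716, -0.10823135]), 'torque': array([0.04353698, 0.00441888, 0.0048655 ]), 'gripper_force': 0.0, 'gripper_width': 1.0001396036491748}
```

View pics/top0.png

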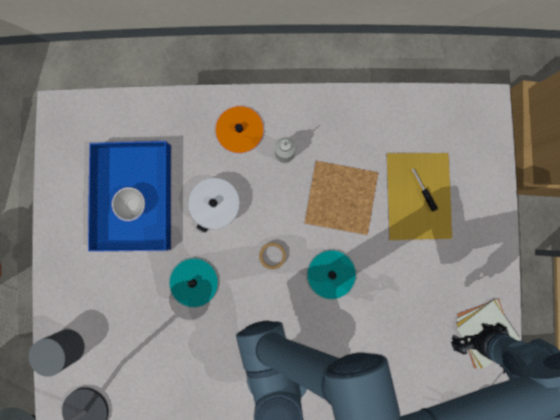

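View pics/scene0.png

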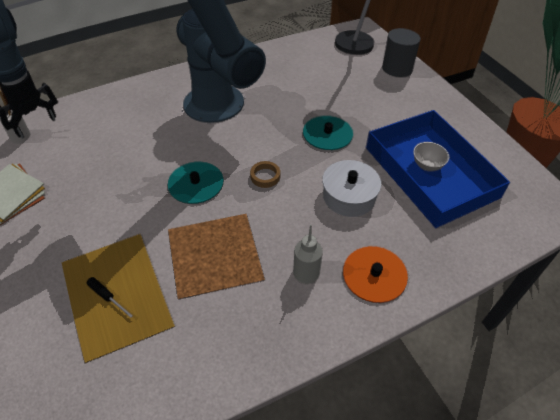

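The top view shows the aluminium lid at about (213,203) with its knob at (213,203). The mat is near (342,197), the bottle at (285,149), the tape at (274,254) and the screw block at (202,229). Next I segment these.

Run:
```python
from h import *
p=cv2.imread("pics/top0.png");d=np.load("top0.npy");hsv=cv2.cvtColor(p,cv2.COLOR_BGR2HSV)
def big(m):
    c=max(cv2.findContours(m.astype(np.uint8),cv2.RETR_EXTERNAL,cv2.CHAIN_APPROX_NONE)[0],key=cv2.contourArea);return c
# mat
m=(hsv[...,0]<22)&(hsv[...,1]>90)&(hsv[...,2]>60);w=np.zeros(m.shape,bool);w[150:245,295:383]=1
c=big(m&w);(b)=cv2.boxPoints(cv2.minAreaRect(c));P=on_plane("top",b,0.004)
print("mat",P.round(4).tolist(),P.mean(0),[np.linalg.norm(P[i]-P[i-1]) for i in range(4)])
# lid disc via depth: top at z=.066
w=np.zeros(m.shape,bool);w[165:245,170:255]=1
vv,uu=np.nonzero(w);X=at_depth("top",np.c_[uu,vv],d[vv,uu])
sel=(X[:,2]>.055)&(X[:,2]<.078)
mm=np.zeros(m.shape,np.uint8);mm[vv[sel],uu[sel]]=1
c=big(mm);e=cv2.minEnclosingCircle(c);print("disc px",e,"med z",np.median(X[sel,2]),on_plane("top",[e[0]],.066))
E=on_plane("top",c.reshape(-1,2),.066)[:,:2].astype(np.float32);print("disc",cv2.fitEllipse(E))
k=X[:,2]>.085;print("knob pts",k.sum(),X[k].mean(0),np.median(X[k,2]),on_plane("top",[[uu[k].mean(),vv[k].mean()]],.096))
g=cv2.cvtColor(p,cv2.COLOR_BGR2GRAY);dk=(g[vv,uu]<50)&((uu-e[0][0])**2+(vv-e[0][1])**2<15**2)
print("dark",dk.sum(),on_plane("top",[[uu[dk].mean(),vv[dk].mean()]],.09))
# scene cam knob
p2=cv2.imread("pics/scene0.png");g2=cv2.cvtColor(p2,cv2.COLOR_BGR2GRAY);w=np.zeros(m.shape,bool);w[165:186,340:366]=1
y,x=np.nonzero((g2<50)&w);print("scene knob",len(x),on_plane("scene",[[x.mean(),y.mean()]],.081))
# bystanders
for n,px,z in(("bottle",(285,149),.15),("tape",(274,254),.024),("bowl",(128,204),.05)):print(n,on_plane("top",[px],z))
```

```text
mat [[0.5098, -0.098, 0.004], [0.7215, -0.1393, 0.004], [0.6817, -0.3517, 0.004], [0.4697, -0.308, 0.004]] [ 0.59567099 -0.22424594  0.004     ] [np.float64(0.2138082402220559), np.float64(0.21566878539413922), np.float64(0.2161084802553347), np.float64(0.21642436562685446)]
disc px ((213.59259033203125, 203.16835021972656), 25.606201171875) med z 0.06620056156587495 [[0.57702072 0.19949472 0.066     ]]
disc ((0.5774279832839966, 0.1994675248861313), (0.1627366691827774, 0.16366195678710938), 147.49740600585938)
knob pts 93 [0.5413061  0.12652518 0.56280917] 0.09836183132518395 [[0.57303231 0.20600981 0.096     ]]
dark 33 [[0.57764169 0.19849065 0.09      ]]
scene knob 105 [[0.57915902 0.19941328 0.081     ]]
bottle [[ 0.73356599 -0.03277596  0.15      ]]
tape [[0.40820585 0.00682198 0.024     ]]
bowl [[0.58005659 0.48667559 0.05      ]]
```

Both views put the knob at (0.577,0.199). The disc measures 163 mm at z=66 mm against the expected 166 mm, and the mat sides measure 215 mm, so the sizes fit. I'll grasp the lid now.

```bash
cat >> h.py <<'E'
def down(psi): return [0,float(np.cos(psi/2)),float(np.sin(psi/2)),0]
LID=np.array([.5778,.1993]); MAT=np.array([.5957,-.2242])
def st(tag=""):
    s=r.sense();print(tag,"t%.1f"%s['t'],np.round(s['tool_pos'],4),"j",np.round(s['joint_pos'],2),"F",np.round(s['ft_force'],1),"M",np.round(s['torque'],2),"g %.3f %.1f"%(s['gripper_width'],s['gripper_force']),flush=True);return s
E
python3 - <<'E'
from h import *
print(r.tcp_to_tips)
psi=np.pi+.333
r.move_to([*LID,.36],down(psi)); st("hover")
r.move_gripper(.6)
print(r.movel([*LID,.243],v=.1,max_force=8)); st("down")
r.move_gripper(.15); s=st("grip")
if .25<s['gripper_width']<.42:
    r.movel([*LID,.263],v=.04); r.movel([*LID,.37],v=.15); r.hold(.2); st("up")
    p,_=r.camera("scene");cv2.imwrite("pics/lift.png",p)
E
```

```text
0.1734
hover t3.0 [0.5781 0.1985 0.3601] j [ 0.23  0.47  0.1   1.21 -0.   -0.1 ] F [-0.  -0.2 -0. ] M [-0.04  0.03  0.04] g 0.997 0.0
False
down t4.8 [0.5782 0.1994 0.2438] j [ 0.23  0.54 -0.09  0.94  0.   -0.1 ] F [ 0.5 -0.2  0.4] M [-0.04  0.04  0.  ] g 0.601 0.0
grip t5.1 [0.5782 0.1994 0.244 ] j [ 0.23  0.54 -0.09  0.94 -0.   -0.1 ] F [0.4 0.1 5.1] M [-0.01  0.14  0.02] g 0.308 58.8
up t6.9 [0.5774 0.1992 0.3687] j [ 0.23  0.46  0.12  1.23  0.   -0.1 ] F [-0.4  0.5 -2.8] M [-0.05 -0.   -0.02] g 0.310 59.1
```

View pics/lift.png

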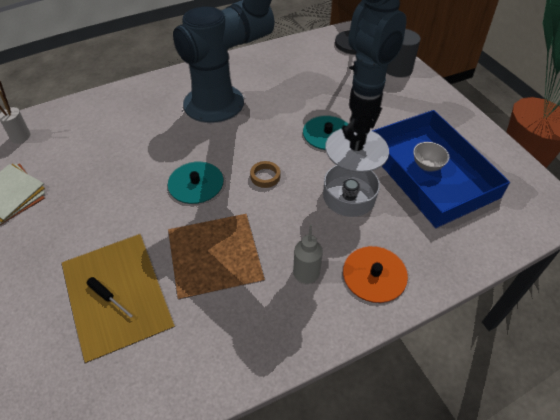

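The lid is held level at about (357,150), and the collar in the open well shows near (350,187). I'll place the lid on the mat now.

Run:
```python
from h import *
q=r.sense()['ee_rot']
r.movel([.50,.0,.37],v=.25)
r.move_to([*MAT,.36],down(np.pi-.3)); st("over mat")
r.movel([*MAT,.205],v=.12); st()
print(r.movel([*MAT,.189],v=.015,max_force=3)); r.hold(.2); s=st("touch")
if s['tool_pos'][2]<.199:
    r.move_gripper(.6); r.hold(.3); st("open")
    r.movel([*MAT,.36],v=.2)
    psi=np.pi+.333+.8
    r.move_to([*LID,.38],down(psi)); s=st("over well")
    p,d=r.camera("wrist");cv2.imwrite("pics/w1.png",p);np.save("w1.npy",d);import pickle;pickle.dump(s,open("w1.pkl","wb"))
    p,_=r.camera("top");cv2.imwrite("pics/top1.png",p)
```

```text
over mat t8.9 [ 0.5958 -0.2227  0.3599] j [-0.46  0.52  0.19  1.24  0.   -0.16] F [-0.2  0.5 -2.7] M [0.05 0.05 0.  ] g 0.308 59.1
 t10.3 [ 0.5962 -0.2244  0.206 ] j [-0.46  0.62 -0.06  0.89  0.   -0.16] F [-0.3  0.  -2.3] M [-0.03 -0.01 -0.03] g 0.307 59.0
True
touch t11.3 [ 0.5956 -0.2241  0.1918] j [-0.46  0.63 -0.07  0.86 -0.   -0.16] F [0.1 0.3 5.1] M [-0.04 -0.07 -0.03] g 0.306 59.8
open t12.0 [ 0.5947 -0.2237  0.1903] j [-0.46  0.63 -0.08  0.86  0.   -0.16] F [ 1.  -0.1 -0.1] M [-0.05 -0.   -0.03] g 0.600 0.0
over well t14.6 [0.5782 0.1983 0.3798] j [ 0.23  0.46  0.14  1.25 -0.   -0.9 ] F [ 0.3 -0.6 -0.1] M [-0.05  0.03  0.02] g 0.601 0.0
```

View pics/w1.png

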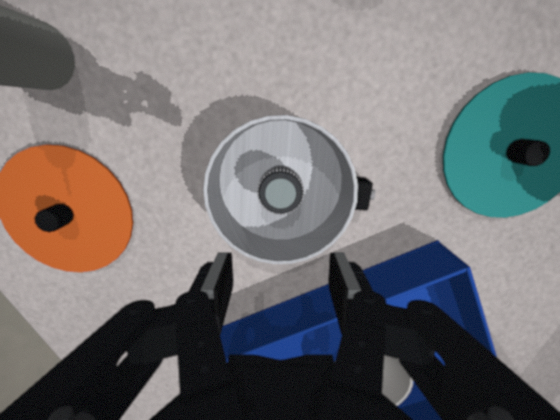

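View pics/top1.png

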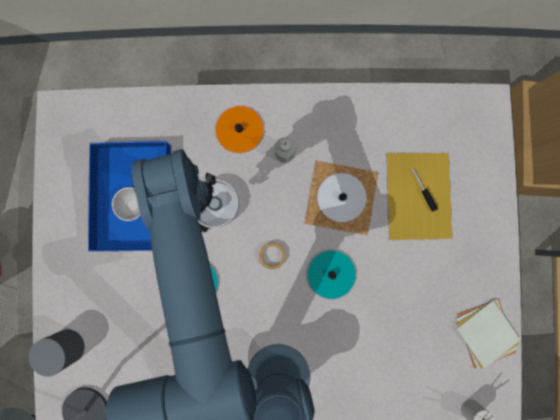

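The lid sits centred on the mat in the top view, at (342,197). In the wrist view the collar's glass top is near (280,192) and the well rim is centred near (281,190). I'll measure the collar and then go down onto it.

Run:
```python
from h import *
import pickle
s=pickle.load(open("w1.pkl","rb"));d=np.load("w1.npy");p=cv2.imread("pics/w1.png")
vv,uu=np.mgrid[155:230,245:318];vv=vv.ravel();uu=uu.ravel()
X=at_depth("wrist",np.c_[uu,vv],d[vv,uu],s)
k=(abs(X[:,2]-.052)<.012)&(np.hypot(*(X[:,:2]-[.578,.199]).T)<.045)
print("collar top",k.sum(),X[k].mean(0),np.median(X[k],0),"span",np.ptp(X[k],0))
m=np.zeros(d.shape,np.uint8);m[vv[k],uu[k]]=1
c=max(cv2.findContours(m,0,1)[0],key=cv2.contourArea).reshape(-1,2)
print("top plane ellipse",cv2.fitEllipse(on_plane("wrist",c,.052,s)[:,:2].astype(np.float32)))
E=cv2.inRange(cv2.cvtColor(p,cv2.COLOR_BGR2GRAY),0,70);E[:162]=0;E[222:]=0;E[:,:250]=0;E[:,312:]=0
c=np.vstack(cv2.findContours(E,0,1)[0]).reshape(-1,2);print("dark ring",cv2.fitEllipse(on_plane("wrist",c,.052,s)[:,:2].astype(np.float32)))
```

```text
collar top 1693 [0.57805626 0.19760072 0.05149213] [0.57798379 0.19737287 0.05202406] span [0.04975389 0.04979642 0.01457447]
top plane ellipse ((0.5782015323638916, 0.1978943943977356), (0.04816034436225891, 0.048967573791742325), 156.67234802246094)
dark ring ((0.5782677531242371, 0.19758924841880798), (0.043410927057266235, 0.045494385063648224), 162.12139892578125)
```

The collar top measures (0.578,0.198,0.052) with a diameter of about 49 mm, which matches the specification. Next I grip it, press down, and turn in small steps.

```bash
cat > turn.py <<'E'
from h import *
C=np.array([.578,.1984]); psi0=np.pi+.333+.8; Z=.197
r.move_gripper(.88)
r.movel([*C,.28],v=.15)
print(r.movel([*C,Z],v=.06,max_force=8)); st("in well")
r.move_gripper(.4); s=st("grip")
if not .5<s['gripper_width']<.68: raise SystemExit("bad grip")
print(r.movel([*C,Z-.006],v=.012,max_force=8)); s=st("pinned"); zp=s['tool_pos'][2]
a=0.; ok=False
while a<1.42 and not ok:
    a+=.08; r.move_to([*C,zp+.0005],down(psi0-a))
    hit=r.movel([*C,zp-.0035],v=.015,max_force=9); s=st("a=%.2f hit %s"%(a,hit))
    ok=not hit or s['tool_pos'][2]<zp-.0025
if ok:
    print(r.movel([*C,Z-.016],v=.015,max_force=20)); st("home?"); r.hold(.5); st("hold")
E
python3 turn.py
```

```text
False
in well t17.4 [0.5783 0.1985 0.1975] j [ 0.23  0.58 -0.15  0.84  0.   -0.91] F [ 0.5 -0.3 -0. ] M [-0.03  0.06 -0.01] g 0.884 0.0
grip t17.7 [0.5784 0.1983 0.1975] j [ 0.23  0.58 -0.15  0.84 -0.   -0.91] F [ 0.8 -0.5  2.1] M [-0.14  0.01  0.07] g 0.569 61.7
True
pinned t18.1 [0.5784 0.1983 0.1942] j [ 0.23  0.59 -0.15  0.83 -0.   -0.91] F [-1.2 -1.8  5.7] M [-0.04  0.26  0.01] g 0.570 63.0
a=0.08 hit True t18.6 [0.5782 0.1984 0.1941] j [ 0.23  0.59 -0.15  0.83 -0.   -0.83] F [-2.  -0.4  6.6] M [-0.12  0.29  0.03] g 0.565 63.0
a=0.16 hit True t19.1 [0.5781 0.1985 0.1942] j [ 0.23  0.59 -0.15  0.83  0.   -0.75] F [-1.5 -1.   7.5] M [-0.11  0.31  0.03] g 0.565 63.0
a=0.24 hit True t19.5 [0.5781 0.1985 0.1942] j [ 0.23  0.59 -0.15  0.83  0.   -0.67] F [-0.7 -0.3  6.5] M [-0.05  0.23 -0.  ] g 0.571 63.0
a=0.32 hit True t20.0 [0.578  0.1986 0.1942] j [ 0.23  0.59 -0.15  0.83  0.   -0.59] F [-0.9 -0.3  6.6] M [-0.06  0.27  0.01] g 0.570 63.0
a=0.40 hit True t20.5 [0.5779 0.1987 0.1942] j [ 0.23  0.59 -0.15  0.83  0.   -0.51] F [-1.4 -0.   8. ] M [-0.03  0.34  0.04] g 0.572 63.0
a=0.48
[... 251 characters left out ...]
 -0.04] g 0.565 62.9
a=0.64 hit True t21.9 [0.5776 0.199  0.1941] j [ 0.23  0.59 -0.15  0.83  0.   -0.27] F [-1.3 -0.7  7. ] M [ 0.    0.21 -0.01] g 0.567 62.9
a=0.72 hit True t22.3 [0.5776 0.1991 0.1938] j [ 0.23  0.59 -0.15  0.83  0.   -0.19] F [-1.8  0.   6.6] M [-0.02  0.24 -0.04] g 0.568 62.9
a=0.80 hit False t23.0 [0.5776 0.1992 0.1904] j [ 0.23  0.59 -0.16  0.82  0.   -0.11] F [-1.7  6.3  2.6] M [ 1.22  0.26 -0.07] g 0.567 62.5
True
home? t23.5 [0.5774 0.1992 0.1861] j [ 0.23  0.59 -0.16  0.81  0.   -0.11] F [-2.1 -0.2  7.9] M [-0.02  0.38 -0.12] g 0.569 62.9
hold t24.0 [0.5774 0.1992 0.1862] j [ 0.23  0.59 -0.16  0.81  0.   -0.11] F [-1.5 -0.2  7.4] M [-0.03  0.36 -0.19] g 0.564 62.9
```

It dropped in at 0.80 rad and has gone down 11.3 mm so far. I'll press a little further onto the stop and keep that push.

Run:
```python
from h import *
s=r.sense();p=s['tool_pos'];z=.1855
while z>.1815:
    z-=.0005; r.movel([p[0],p[1],z],v=.01); r.hold(.15); s=st("z=%.4f"%z)
    if s['ft_force'][2]>22: break
r.hold(.6); st("hold")
p,_=r.camera("wrist");cv2.imwrite("pics/w2.png",p);p,_=r.camera("top");cv2.imwrite("pics/top2.png",p)
```

```text
z=0.1850 t24.4 [0.5774 0.199  0.1858] j [ 0.23  0.59 -0.16  0.81  0.   -0.11] F [-3.3  1.3 11.4] M [ 0.25  0.52 -0.17] g 0.568 63.4
z=0.1845 t24.8 [0.5773 0.1989 0.1858] j [ 0.23  0.59 -0.17  0.81  0.   -0.11] F [-4.1  1.3 13.4] M [ 0.24  0.74 -0.18] g 0.568 63.4
z=0.1840 t25.2 [0.5773 0.1989 0.1858] j [ 0.23  0.59 -0.17  0.81  0.   -0.11] F [-4.9  1.5 16.5] M [ 0.13  0.96 -0.2 ] g 0.569 63.7
z=0.1835 t25.6 [0.5773 0.1989 0.1858] j [ 0.23  0.59 -0.17  0.81  0.   -0.11] F [-6.6  1.3 20.2] M [ 0.07  1.16 -0.18] g 0.567 64.0
z=0.1830 t26.0 [0.5773 0.199  0.1857] j [ 0.23  0.59 -0.17  0.81  0.   -0.11] F [-7.4  0.7 22.6] M [-0.    1.37 -0.19] g 0.564 64.3
hold t26.6 [0.5773 0.199  0.1857] j [ 0.23  0.59 -0.17  0.81  0.   -0.11] F [-7.7  0.8 21.8] M [ 0.04  1.41 -0.24] g 0.564 64.3
```

View pics/w2.png

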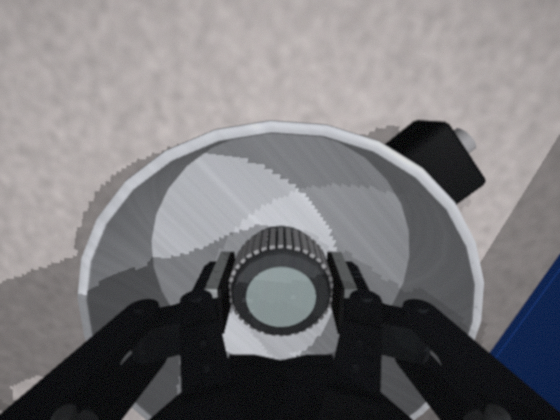

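The wrist view shows the collar gripped between both pads, with its glass near (282,297). The force rises to 22 N with no further travel and 11.8 mm total, which points to the solid stop. I'll check the collar's height by depth, then hand in.

Run:
```python
from h import *
s=r.sense();p,d=r.camera("wrist");vv,uu=np.mgrid[285:310,270:295];vv=vv.ravel();uu=uu.ravel()
z=np.median(at_depth("wrist",np.c_[uu,vv],d[vv,uu],s)[:,2]);print("glass z",z)
st()
if z<.044: print(r.close_job())
```

```text
glass z 0.04064667103973059
 t26.8 [0.5773 0.199  0.1857] j [ 0.23  0.59 -0.17  0.81  0.   -0.11] F [-7.9  0.4 22.4] M [ 0.04  1.4  -0.2 ] g 0.566 64.3
the job is handed in; nothing more can be done
None
```

The job is handed in (no verdict was returned): the lid lies knob up on the middle of the mat, and the collar dropped over the pin at about 0.80 rad clockwise and is still gripped and held home (11.8 mm of arm travel, top measured at 40.6 mm).

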